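# Unpack two delivery stacks onto the shop's display trays

### The job

Take the two stacks of goods on the shop counter apart and set each of the five things into the display tray made for it: the one whose recess has its shape and is just a little larger. Set each one down without dropping it, upright as it stood in the stack, flat on the tray's floor and wholly inside the lip.

Things in the scene. Friction and masses are not known exactly. Their poses are not given: they have to be found in the camera images.
- square_carton: Square brown cardboard carton, 66 x 66 mm, 40 mm high. Loose, rigid, flat top. Origin at the centre of its underside, z up. x and y along its sides. Stands on the counter as the bottom of one of the two stacks, with either the round tin or the slim carton on top of it. 150 to 310 g.
- long_carton: Large oblong brown cardboard carton, 60 mm (its x) x 120 mm (its y), 40 mm high. Loose, rigid, flat top. Origin at the centre of its underside, z up. Stands on the counter as the bottom of the other stack, with the other one of tin and slim carton on top of it. 200 to 390 g.
- round_tin: Round aluminium tin, 56 mm across at the lid (its upper 13 mm; 54 mm below), 35 mm high. Loose, rigid, flat top. Origin at the centre of its underside, z up. Second in a stack: on either of the two bottom cartons. The small carton stands on its lid. 100 to 200 g.
- slim_carton: Slim oblong white carton, 36 mm (its x) x 90 mm (its y), 35 mm high. Loose, rigid, flat top. Origin at the centre of its underside, z up. Top of the other stack; it overhangs the carton below at two sides when that is the square one. 85 to 170 g.
- small_carton: Small square brown carton, 36 x 36 mm, 45 mm high. Loose, rigid, flat top. Origin at the centre of its underside, z up. x and y along its sides. Stands upright on the lid of the round tin, as the top of the three-high stack. 40 to 85 g.
- square_tray: Black display tray, fixed to the counter: 6 mm floor, its lip 5 mm thick and 6 mm high above the floor (12 mm above the counter), with a square recess 82 mm (its x) x 82 mm (its y), 8 mm wider all round than the square carton that belongs in it. Origin at the centre of its underside, on the counter, z up.
- long_tray: Black display tray, fixed to the counter: 6 mm floor, its lip 5 mm thick and 6 mm high above the floor (12 mm above the counter), with an oblong recess 76 mm (its x) x 136 mm (its y), 8 mm wider all round than the long carton that belongs in it. Origin at the centre of its underside, on the counter, z up.
- slim_tray: Black display tray, fixed to the counter: 6 mm floor, its lip 5 mm thick and 6 mm high above the floor (12 mm above the counter), with an oblong recess 52 mm (its x) x 106 mm (its y), 8 mm wider all round than the slim carton that belongs in it. Origin at the centre of its underside, on the counter, z up.
- small_tray: Black display tray, fixed to the counter: 6 mm floor, its lip 5 mm thick and 6 mm high above the floor (12 mm above the counter), with a square recess 52 mm (its x) x 52 mm (its y), 8 mm wider all round than the small carton that belongs in it. Origin at the centre of its underside, on the counter, z up.
- round_tray: Black display tray, fixed to the counter: 6 mm floor, its lip 5 mm thick and 6 mm high above the floor (12 mm above the counter), with a round recess 72 mm across, 8 mm wider all round than the round tin that belongs in it. Origin at the centre of its underside, on the counter, z up.
Things that resemble listed ones, but are neither listed nor needed, are in the scene too. What is shaped like the round_tin but orange or yellow is not meant.

How it is judged:
By the outcome, as a careful person would: the job done as asked, in the order asked, and still so for the second after the job is handed in, with the robot touching nothing.
It also fails if it takes over 144 s, if anything falls off the work surface, if the arm or the gripper's body presses on something with over 40 N, if the wrist force passes 120 N, or if a joint passes its speed limit or range.

### The arm

A 6-joint arm with a two-finger parallel gripper is mounted at the origin on the work surface. World frame = base frame: x ahead of the robot, y to its left, z up, the work surface at z = 0. Lengths are in m, angles in rad, forces in N, time in s.
With the tool pointing down it reaches from about 0.25 to 0.725 m from the base axis. Payload 4 kg.
Tool frame: the origin (TCP) lies midway between the tips of the shut fingers; the grasp point (between the pads) lies 19 mm behind it; z points along the fingers, y is the line along which they close (so a half turn about z gives the same grasp; the last joint's range is limited). The gripper opens to 85 mm and grips with 20 to 120 N. Pads are 22 mm wide; open, the fingers measure 114 mm over their backs; the gripper's body (76 mm by 85 mm) begins 54 mm behind the grasp point. The pads swing forward as they close: fully open they stand 13 mm farther back than shut.
Start: joints at [-1.197, 0.241, 0.005, 1.335, 0, 1.571], TCP at [0.183, -0.465, 0.231] pointing down, gripper open.
Joint ranges: [-2.72, 2.72], [-1.05, 1.87], [-1.09, 1.28], [-1.99, 2.15], [-1.42, 1.44], [-3.14, 3.14]. Speed limits (rad/s): [2.79, 2.79, 3.14, 3.14, 3.14, 3.14].

### API

Orientations are given as a unit quaternion [x, y, z, w].
In Python, from workcell import get_obs, imaging, workorder gives the robot as it stands.
- The arm moves only by the shell command python3 -m jog 'ROWS'. ROWS is a JSON list of rows, 1 to 10 of them, each of 7 numbers: a rotation vector rx, ry, rz in rad, then dx, dy, dz in m, then the finger opening in m; each row is the pose to reach, as a shift and turn from the pose commanded when the command began, along the tool's axes at that moment; what a row does not reach only later rows make up. A row lasts 1/8 s, in which the tool goes at most 0.0625 m and 0.188 rad, less where a joint would pass 70% of its speed; a pose out of reach is approached as far as the arm can. The fingers move at their own pace and stop on an object; the grip force is fixed at half the most. Time passes only in rows, so rows that do not move let the fingers close. It prints the time, the measured TCP pose, the force, the opening and the grip force at its end.
- get_obs(): the state, without advancing time (a new reading comes with each control period).
- imaging.camera(name): name is "scene" or "top" or "wrist"; returns (picture, depth): 400x640x3 uint8, red, green, blue; 400x640 float32, m along the optical axis (not along the pixel's ray), 0 where there is no reading.
- imaging.calibration(name): a dict with "mtx" (3x3 intrinsics, pixels), "R" (3x3) and "t" (3): a world point X has camera coordinates R X + t. Camera axes: x right, y down, z forward; pixel columns grow to the right and rows downward; lengths in m; the calibration is good to about 2 mm. A picture is of the moment at which its call begins: read the wrist's pose just before it. calibration takes no time and is no camera call; for the wrist camera it gives the pose at the moment of the call.
- workorder.job_done(): hands the job in; it is judged then, once.
The state is a dict: "clock": time; "joint_pos": joint angles; "joint_vel": joint speeds; "tau": joint torques, N m; "eef_pos": TCP position; "tool_rot": TCP orientation; "ft_force": force on the tool from outside, world axes, zero at the start; "ft_torque": the same for the moment, N m; "grip_width": finger opening in m; "grasp_force": force on a finger pad.
Only numpy, scipy, OpenCV 4.12 (cv2) and the standard library are available. Lean on these libraries where they do the work, as an engineer would, in place of code of your own. Each camera call takes 0.05 s, during which the arm holds its last target. There are 200 camera calls.

## Working session

There is one attempt and no reset: what is moved stays moved. The work goes in short steps, Python scripts to look and compute and a shell command to move; the robot and the scene stay as the last step left them, time stands still between calls to the robot, and variables do not carry over. Pictures are saved under pics/ and viewed, at most 14 in all, crops included, and the job is handed in when it is done.

```bash
ls; mkdir -p pics; cat > h.py <<'E'
import numpy as np, cv2
from workcell import get_obs, imaging, workorder
def shot(n):
    c=imaging.calibration(n); p,d=imaging.camera(n); return p,d,c
def cloud(d,c):
    v,u=np.indices(d.shape); K=c["mtx"]
    P=np.stack([(u-K[0,2])/K[0,0]*d,(v-K[1,2])/K[1,1]*d,d],-1)
    return (P-np.array(c["t"]))@np.array(c["R"])
def save(n,p): cv2.imwrite('pics/'+n+'.png',cv2.cvtColor(p,cv2.COLOR_RGB2BGR))
E
python3 - <<'E'
from h import *
for n in("top","scene"):
    p,d,c=shot(n); save(n+"0",p); np.savez(n+"0.npz",p=p,d=d,mtx=c["mtx"],R=c["R"],t=c["t"])
    print(n,c)
o=get_obs(); print(o)
E
```

```text
pics
top {'mtx': array([[486.59913185,   0.        , 315.83199793],
       [  0.        , 486.59913185, 190.79884552],
       [  0.        ,   0.        ,   1.        ]]), 'R': array([[ 0.00403139, -0.99996781, -0.00693687],
       [-0.98726906, -0.00287696, -0.15903312],
       [ 0.15900805,  0.00748968, -0.98724888]]), 't': array([0.08261468, 0.53767759, 1.45803359])}
scene {'mtx': array([[504.80168094,   0.        , 315.24893773],
       [  0.        , 504.80168094, 200.9957368 ],
       [  0.        ,   0.        ,   1.        ]]), 'R': array([[-0.45349391,  0.89121449, -0.0089451 ],
       [ 0.5291057 ,  0.26113146, -0.80737694],
       [-0.71721017, -0.37087342, -0.58996819]]), 't': array([ 0.18662386, -0.23491321,  1.81266428])}
{'clock': 0.1, 'joint_pos': array([-1.19698328e+00,  2.41296647e-01,  3.85393268e-03,  1.33520691e+00,
        5.41613835e-06,  1.57079108e+00]), 'joint_vel': array([-0.00145965, -0.00382817,  0.00140124,  0.00062671,  0.0015044 ,
        0.00041043]), 'tau': array([-8.28646421e-05, -3.73137546e+01,  2.53010184e+01,  1.08809824e-02,
       -5.36833443e-05,  1.17424841e-05]), 'eef_pos': array([ 0.18237708, -0.46493909,  0.23052054]), 'tool_rot': array([ 9.82582857e-01,  1.85822683e-01, -1.69526441e-04, -9.11012039e-04]), 'ft_force': array([ 0.17264452,  0.18584517, -0.08853857]), 'ft_torque': array([-0.02831714, -0.03457023, -0.03269968]), 'grasp_force': 0.0, 'grip_width': 0.08537157419139561}
```

View pics/top0.png

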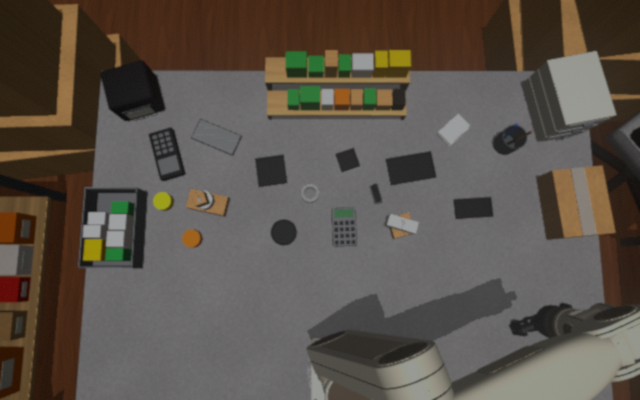

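View pics/scene0.png

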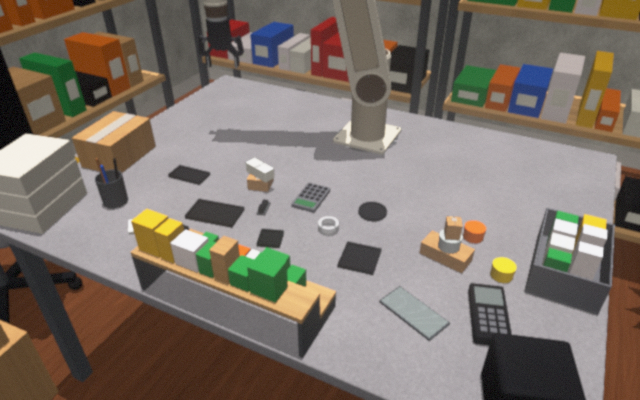

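The top view shows the slim carton on the square carton at (403,225) and small carton on tin on long carton at (208,202). The trays are square (271,170), small (347,159), long (411,167), slim (474,208) and round (284,232). The loose orange and yellow tins are decoys.

```bash
python3 - <<'E'
from h import *
for n in("top","scene"):
    z=np.load(n+"0.npz"); P=cloud(z['d'],z); g=z['p'].max(-1)
    print(n,"table z",np.median(P[...,2][(abs(P[...,0]-.4)<.2)&(abs(P[...,1])<.1)]))
    R=z['R'];C=-R.T@z['t'];K=z['mtx']
    v,u=np.indices(g.shape); ray=np.stack([(u-K[0,2])/K[0,0],(v-K[1,2])/K[1,1],u*0+1],-1)@R
    s=(.010-C[2])/ray[...,2]; Q=C+s[...,None]*ray
    roi=(Q[...,0]>.2)&(Q[...,0]<.75)&(abs(Q[...,1])<.55)
    m=((g<60)&roi).astype(np.uint8)
    k,l,st,_=cv2.connectedComponentsWithStats(m)
    for i in range(1,k):
        if st[i,4]<80: continue
        r=cv2.minAreaRect((Q[l==i][:,:2]*1000).astype(np.float32)); print(' dark',np.round(r[0]),np.round(r[1]),round(r[2],1),st[i,4], st[i,:4])
    m=((P[...,2]>.028)&(P[...,2]<.16)&(abs(P[...,1])<.5)&(P[...,0]>.2)&(P[...,0]<.65)).astype(np.uint8)
    k,l,st,_=cv2.connectedComponentsWithStats(m)
    for i in range(1,k):
        if st[i,4]<40: continue
        q=P[l==i]
        h=np.histogram(q[:,2],bins=np.arange(.03,.16,.005))
        r=cv2.minAreaRect((q[:,:2]*1000).astype(np.float32)); print(' tall',np.round(r[0]),np.round(r[1]),round(r[2],1),st[i,4],'zmax',np.percentile(q[:,2],[50,97]).round(3), h[0])
E
```

```text
top table z 0.0008316614539602745
 dark [664. 530.] [161.  45.] 2.7 279 [170 129  15  50]
 dark [ 708. -515.] [67. 85.] 86.9 399 [493 128  22  26]
 dark [644. -15.] [59. 59.] 18.9 335 [336 149  23  22]
 dark [ 618. -215.] [ 85. 144.] 10.3 1179 [386 152  50  33]
 dark [608. 228.] [91. 88.] 8.1 774 [256 155  31  31]
 dark [ 537. -103.] [55. 19.] 15.0 103 [371 184  10  18]
 dark [ 491. -407.] [ 59. 116.] 3.9 698 [454 198  39  21]
 dark [413. 186.] [75. 75.] 0.2 491 [271 220  25  25]
 tall [504. 423.] [123.  60.] 77.8 773 zmax [0.043 0.122] [ 43 199 184  32   2   5   6   8  47  36   8   7  10   4   6   7  19  87
  57   2   0   0   0   0   0]
 tall [ 434. -174.] [72. 96.] 7.1 570 zmax [0.072 0.079] [ 14  75  71  10  10   7   9  27 182 153   9   0   0   0   0   0   0   0
   0   0   0   0   0   0   0]
 tall [393. 468.] [52. 54.] 0.9 256 zmax [0.035 0.04 ] [114 110  14   0   0   0   0   0   0   0   0   0   0   0   0   0   0   0
   0   0   0   0   0   0   0]
scene table z -1.232948404245484e-05
 dark [ 694. -529.] [103.  63.] 51.1 243 [103 185  24  22]
 dark [671. 538.] [153.  29.] 16.5 256 [469 289  15  53]
 tall [ 449. -179.] [97. 64.] 73.6 563 zmax [0.063 0.078] [ 32  48  55  41  37  34  41  40 105 117   0   0   0   0   0   0   0   0
   0   0   0   0   0   0   0]
 tall [504. 421.] [122.  67.] 77.9 1336 zmax [0.047 0.12 ] [ 74 349 197  35  35  33  28  38  95  52  35  25  28  38  21  31  31  91
  66   0   0   0   0   0   0]
 tall [394. 466.] [58. 53.] 21.0 256 zmax [0.035 0.038] [149 101   0   0   0   0   0   0   0   0   0   0   0   0   0   0   0   0
   0   0   0   0   0   0   0]
```

```bash
cat > go.py <<'E'
# go.py x y z closing_angle_deg : prints rotvec+shift in present tool axes (tool kept pointing down)
import sys, numpy as np
from scipy.spatial.transform import Rotation as Ro
from workcell import get_obs
x,y,z,a=map(float,sys.argv[1:5]); o=get_obs()
R0=Ro.from_quat(o["tool_rot"]); j=o["joint_pos"]
for b in (a,a+180):
    t=np.radians(b); Y=np.array([np.cos(t),np.sin(t),0]); Z=np.array([0,0,-1.])
    R1=Ro.from_matrix(np.stack([np.cross(Y,Z),Y,Z],1))
    rv=(R0.inv()*R1).as_rotvec(); d=R0.inv().apply(np.array([x,y,z])-o["eef_pos"])
    j6=np.pi/2+np.arctan2(y,x)-t; j6=(j6+np.pi)%(2*np.pi)-np.pi
    if abs(j6)<2.9: print(f"yaw {b:.0f} j6->{j6:.2f} (now {j[5]:.2f})  {np.round(rv,3).tolist()+np.round(d,4).tolist()} |d|={np.linalg.norm(d):.3f} rows>={max(np.linalg.norm(d)/.0625,np.linalg.norm(rv)/.188):.1f}")
E
python3 - <<'E'
from h import *
c=imaging.calibration("wrist"); C=-np.array(c["R"]).T@c["t"]; print(c["mtx"][0],C,get_obs()["eef_pos"],np.round(c["R"],3))
E
python3 go.py .40 -.16 .3 -25
```

```text
[325.75634071   0.         326.44684597] [ 0.24943863 -0.43872082  0.37356535] [ 0.18237708 -0.46493909  0.23052054] [[ 0.366 -0.931 -0.002]
 [-0.893 -0.351  0.281]
 [-0.262 -0.101 -0.96 ]]
yaw -25 j6->1.63 (now 1.57)  [-0.002, -0.001, -0.761, 0.3139, -0.2045, -0.0691] |d|=0.381 rows>=6.1
yaw 155 j6->-1.51 (now 1.57)  [-0.001, 0.002, 2.381, 0.3139, -0.2045, -0.0691] |d|=0.381 rows>=12.7
```

```bash
python3 -m jog '[[0,0,-0.76,0.315,-0.21,-0.06,0.085],[0,0,-0.76,0.315,-0.21,-0.06,0.085],[0,0,-0.76,0.315,-0.21,-0.06,0.085],[0,0,-0.76,0.315,-0.21,-0.06,0.085],[0,0,-0.76,0.315,-0.21,-0.06,0.085],[0,0,-0.76,0.315,-0.21,-0.06,0.085],[0,0,-0.76,0.315,-0.21,-0.06,0.085],[0,0,-0.76,0.315,-0.21,-0.06,0.085],[0,0,-0.76,0.315,-0.21,-0.06,0.085],[0,0,-0.76,0.315,-0.21,-0.06,0.085]]'
cat >> h.py <<'E'
def plane(c,z,shape=(400,640)):
    K=c["mtx"];R=np.array(c["R"]);C=-R.T@c["t"]; v,u=np.indices(shape)
    ray=np.stack([(u-K[0,2])/K[0,0],(v-K[1,2])/K[1,1],u*0+1.],-1)@R
    return C+((z-C[2])/ray[...,2])[...,None]*ray
def tops(P,zs,x,y,r=.12,tol=.006):
    for z0 in zs:
        m=((abs(P[...,2]-z0)<tol)&(np.hypot(P[...,0]-x,P[...,1]-y)<r)).astype(np.uint8)
        m=cv2.morphologyEx(m,cv2.MORPH_OPEN,np.ones((3,3)))
        k,l,st,_=cv2.connectedComponentsWithStats(m)
        for i in range(1,k):
            if st[i,4]<150: continue
            q=P[l==i]; r_=cv2.minAreaRect((q[:,:2]*1000).astype(np.float32))
            print(' z',z0,np.round(r_[0],1),np.round(r_[1],1),'ang',round(r_[2],1),'n',st[i,4],'zmed',np.median(q[:,2]).round(4),'mean',(q[:,:2].mean(0)*1000).round(1))
E
python3 - <<'E'
from h import *
p,d,c=shot("wrist"); save("w1",p); P=cloud(d,c)
print(get_obs()["eef_pos"],get_obs()["joint_pos"][5]); tops(P,[0.04,.075],.434,-.174)
E
```

```text
clock: 1.35
eef_pos: [0.3983, -0.1561, 0.291]
tool_rot: [0.844, 0.536, -0.0, -0.0]
ft_force: [0.1, 0.2, -0.3]
grip_width: 0.0849
grasp_force: 0.0
[ 0.3984165  -0.15605886  0.29112149] 1.6372757228817731
 z 0.04 [ 405.  -170.8] [57.2 27.3] ang 73.0 n 592 zmed 0.0402 mean [ 410.  -167.7]
 z 0.04 [ 466.2 -188.4] [40.4 19.3] ang 73.1 n 330 zmed 0.0402 mean [ 463.4 -189.5]
 z 0.075 [ 436.5 -175.5] [90.  36.1] ang 73.2 n 2539 zmed 0.0753 mean [ 436.9 -173.6]
```

View pics/w1.png

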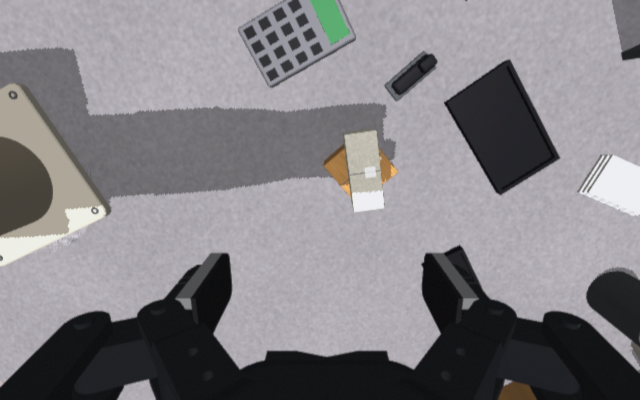

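The wrist view shows the slim carton lying across the rotated square carton at about (365,170). It measures 90x36 mm, centred at (436.5,-175.5), with its long axis at 73.2°.

```bash
python3 go.py .4365 -.1755 .13 -16.8; python3 go.py .4365 -.1755 .05 -16.8
```

```text
yaw -17 j6->1.48 (now 1.64)  [-0.0, 0.0, -0.147, -0.0014, 0.0428, 0.1611] |d|=0.167 rows>=2.7
yaw 163 j6->-1.66 (now 1.64)  [0.0, 0.001, 2.995, -0.0014, 0.0428, 0.1611] |d|=0.167 rows>=15.9
yaw -17 j6->1.48 (now 1.64)  [-0.0, 0.0, -0.147, -0.0013, 0.0428, 0.2411] |d|=0.245 rows>=3.9
yaw 163 j6->-1.66 (now 1.64)  [0.0, 0.001, 2.995, -0.0013, 0.0428, 0.2411] |d|=0.245 rows>=15.9
```

```bash
python3 -m jog '[[0,0,-0.147,-0.0014,0.0428,0.16,0.07],[0,0,-0.147,-0.0014,0.0428,0.16,0.07],[0,0,-0.147,-0.0014,0.0428,0.16,0.07],[0,0,-0.147,-0.0014,0.0428,0.16,0.07],[0,0,-0.147,-0.0014,0.0428,0.2,0.07],[0,0,-0.147,-0.0014,0.0428,0.22,0.07],[0,0,-0.147,-0.0014,0.0428,0.24,0.07],[0,0,-0.147,-0.0014,0.0428,0.24,0.07]]' && python3 -m jog '[[0,0,0,0,0,0,0.03],[0,0,0,0,0,0,0.03],[0,0,0,0,0,0,0.03],[0,0,0,0,0,0,0.03],[0,0,0,0,0,0,0.03],[0,0,0,0,0,0,0.03],[0,0,0,0,0,0,0.03]]'; python3 go.py .47 -.36 .2 3.9
```

```text
clock: 2.4
eef_pos: [0.4371, -0.1747, 0.0521]
tool_rot: [0.802, 0.597, -0.0, -0.0]
ft_force: [-0.4, -0.2, 0.3]
grip_width: 0.0701
grasp_force: 0.0
clock: 3.28
eef_pos: [0.4387, -0.175, 0.0532]
tool_rot: [0.802, 0.597, 0.001, 0.002]
ft_force: [-1.4, 0.4, 6.2]
grip_width: 0.0345
grasp_force: 61.9
yaw 4 j6->0.85 (now 1.48)  [0.003, 0.001, -0.358, -0.1684, 0.0834, -0.1464] |d|=0.238 rows>=3.8
yaw 184 j6->-2.29 (now 1.48)  [0.002, -0.005, 2.783, -0.1684, 0.0834, -0.1464] |d|=0.238 rows>=14.8
```

```bash
python3 -m jog '[[0,0,0,0,0,-0.02,0.03],[0,0,0,0,0,-0.06,0.03],[0,0,0,0,0,-0.12,0.03],[0,0,-0.36,-0.168,0.083,-0.147,0.03],[0,0,-0.36,-0.168,0.083,-0.147,0.03],[0,0,-0.36,-0.168,0.083,-0.147,0.03],[0,0,-0.36,-0.168,0.083,-0.147,0.03],[0,0,-0.36,-0.168,0.083,-0.147,0.03],[0,0,-0.36,-0.168,0.083,-0.147,0.03],[0,0,-0.36,-0.168,0.083,-0.147,0.03]]'; python3 - <<'E'
from h import *
p,d,c=shot("wrist"); save("w2",p); np.savez("w2.npz",p=p,d=d,mtx=c["mtx"],R=c["R"],t=c["t"])
P=cloud(d,c); tops(P,[.04,.18],.4365,-.1755,.4)
E
```

```text
clock: 4.53
eef_pos: [0.4688, -0.3576, 0.1985]
tool_rot: [0.681, 0.732, 0.0, -0.0]
ft_force: [0.2, -0.6, -1.1]
grip_width: 0.0347
grasp_force: 60.8
 z 0.04 [ 437.9 -210.7] [57.6 10.3] ang 4.8 n 625 zmed 0.04 mean [ 430.5 -210.2]
```

View pics/w2.png

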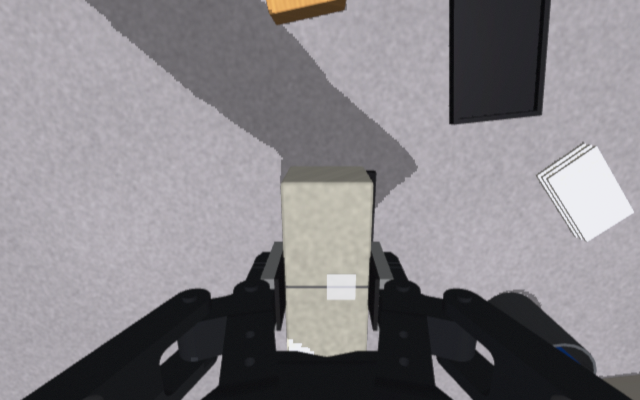

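The carried carton hides the slim tray, but it hangs straight. I'll cross-check the tray pose with the first scene and top images.

```bash
python3 - <<'E'
from h import *
T={'slim':(491,-407),'long':(618,-215),'square':(608,228),'small':(644,-15),'round':(413,186)}
for n,th in(("top",70),("scene",85)):
    z=np.load(n+"0.npz"); g=cv2.resize(z['p'].max(-1),None,fx=4,fy=4,interpolation=cv2.INTER_LINEAR)
    K=z['mtx'].copy(); K[:2]*=4; K[:2,2]+=1.5
    Q=plane(dict(mtx=K,R=z['R'],t=z['t']),.010,g.shape)
    for k,(x,y) in T.items():
        roi=np.hypot(Q[...,0]*1000-x,Q[...,1]*1000-y)<100
        m=((g<th)&roi).astype(np.uint8); _,l,st,_=cv2.connectedComponentsWithStats(m); i=1+np.argmax(st[1:,4])
        r=cv2.minAreaRect((Q[l==i][:,:2]*1000).astype(np.float32)); print(n,k,np.round(r[0],1),np.round(r[1],1),round(r[2],1))
E
```

```text
top slim [ 491.1 -407. ] [ 62.1 118.8] 3.8
top long [ 617.8 -215.4] [ 87. 147.] 10.2
top square [608.2 228.3] [93.2 91.4] 8.3
top small [643.7 -15.1] [61.8 61.3] 18.7
top round [412.7 185.3] [78.6 79.5] 0.2
scene slim [ 499.4 -404.9] [ 67.7 120.8] 3.8
scene long [ 625.5 -213.5] [ 91.6 147.7] 9.9
scene square [616.1 229.3] [97.7 89.7] 8.4
scene small [651.6 -13.2] [68.7 60.6] 19.2
scene round [421.  186.3] [84.3 74.7] 18.7
```

```bash
python3 - <<'E'
from h import *
z=np.load("w2.npz"); x,y,a=.6178,-.2154,np.radians(10.2)
for sx in(-1,1):
    q=np.array([x,y,.012])+np.r_[sx*.043*np.cos(a)+.073*np.sin(a), sx*.043*np.sin(a)-.073*np.cos(a),0]
    c=z['mtx']@(z['R']@q+z['t']); print(q,c[:2]/c[2])
g=z['p'].max(-1); Q=plane(z,.012)
m=((g<50)); m[:,:430]=0;m[:,560:]=0;m[140:]=0
ys,xs=np.where(m); i=np.argmax(ys-.0*xs); print(xs.min(),xs.max(),ys.max())
for u in range(440,556,8): 
    c=np.where(m[:,u])[0]; 
    if len(c): print(u,c.max(),Q[c.max(),u,:2].round(4),end=' | ')
for v in(30,70,100):
    r=np.where(m[v])[0]; print(v,r.min(),r.max(),Q[v,r.min(),:2],Q[v,r.max(),:2])
E
python3 go.py .491 -.407 .06 3.8; python3 go.py .491 -.407 .020 3.8
```

```text
[ 0.58840677 -0.29486092  0.012     ] [451.44784355 122.56675819]
[ 0.6730476  -0.27963164  0.012     ] [539.89159979 113.04596745]
450 549 123
456 122 [ 0.5928 -0.294 ] | 464 121 [ 0.6005 -0.2925] | 472 120 [ 0.6081 -0.291 ] | 480 119 [ 0.6158 -0.2895] | 488 119 [ 0.6236 -0.2889] | 496 118 [ 0.6313 -0.2874] | 504 117 [ 0.6389 -0.2859] | 512 116 [ 0.6465 -0.2844] | 520 115 [ 0.6541 -0.2829] | 528 115 [ 0.6619 -0.2823] | 536 114 [ 0.6695 -0.2808] | 544 66 [ 0.666  -0.2372] | 30 450 546 [ 0.57227297 -0.21322026] [ 0.65986597 -0.20689511]
70 450 543 [ 0.5783612  -0.24705252] [ 0.66594116 -0.24072253]
100 450 541 [ 0.58319034 -0.27388805] [ 0.67100117 -0.26753677]
yaw 4 j6->0.81 (now 0.85)  [-0.0, -0.0, 0.005, -0.0507, 0.0185, 0.1385] |d|=0.149 rows>=2.4
yaw 184 j6->-2.33 (now 0.85)  [0.0, -0.0, -3.136, -0.0507, 0.0185, 0.1385] |d|=0.149 rows>=16.7
yaw 4 j6->0.81 (now 0.85)  [-0.0, -0.0, 0.005, -0.0507, 0.0186, 0.1785] |d|=0.187 rows>=3.0
yaw 184 j6->-2.33 (now 0.85)  [0.0, -0.0, -3.136, -0.0507, 0.0186, 0.1785] |d|=0.187 rows>=16.7
```

```bash
python3 -m jog '[[0,0,0,-0.0507,0.0185,0,0.03],[0,0,0,-0.0507,0.0185,0.05,0.03],[0,0,0,-0.0507,0.0185,0.1,0.03],[0,0,0,-0.0507,0.0185,0.14,0.03],[0,0,0,-0.0507,0.0185,0.16,0.03],[0,0,0,-0.0507,0.0185,0.17,0.03],[0,0,0,-0.0507,0.0185,0.176,0.03],[0,0,0,-0.0507,0.0185,0.178,0.03],[0,0,0,-0.0507,0.0185,0.179,0.03],[0,0,0,-0.0507,0.0185,0.179,0.03]]'
```

```text
clock: 5.82
eef_pos: [0.4912, -0.4086, 0.02]
tool_rot: [0.682, 0.731, 0.0, 0.001]
ft_force: [-0.0, -0.1, -1.4]
grip_width: 0.035
grasp_force: 60.8
```

Force is still −1.4 N, so the carton is not yet touching. I'll go down in half-millimetre steps.

```bash
python3 -m jog '[[0,0,0,0,0,0.0005,0.03],[0,0,0,0,0,0.001,0.03],[0,0,0,0,0,0.001,0.03]]'
```

```text
clock: 6.2
eef_pos: [0.4911, -0.4086, 0.0192]
tool_rot: [0.682, 0.731, 0.0, 0.001]
ft_force: [-2.3, 1.4, 6.0]
grip_width: 0.0349
grasp_force: 61.5
```

```bash
python3 -m jog '[[0,0,0,0,0,0,0.055],[0,0,0,0,0,0,0.055],[0,0,0,0,0,0,0.055],[0,0,0,0,0,-0.02,0.055],[0,0,0,0,0,-0.08,0.085],[0,0,0,0,0,-0.14,0.085],[0,0,0,0.06,0,-0.2,0.085],[0,0,0,0.12,0,-0.22,0.085],[0,0,0,0.17,0.0,-0.22,0.085],[0,0,0,0.17,0.0,-0.22,0.085]]'; python3 - <<'E'
from h import *
p,d,c=shot("wrist"); P=cloud(d,c); save("w3",p); print(get_obs()["eef_pos"])
tops(P,[.04],.437,-.176,.1)
p,d,c=shot("top"); save("t3",p); P=cloud(d,c); tops(P,[.041],.491,-.407,.1)
E
```

```text
clock: 7.45
eef_pos: [0.4789, -0.2356, 0.2398]
tool_rot: [0.68, 0.733, 0.0, 0.001]
ft_force: [0.3, -0.7, -0.1]
grip_width: 0.0852
grasp_force: 0.0
[ 0.47907853 -0.23642501  0.23932716]
 z 0.04 [ 434.5 -177.7] [66.1 66.3] ang 15.4 n 4290 zmed 0.0403 mean [ 434.5 -176.7]
```

View pics/w3.png

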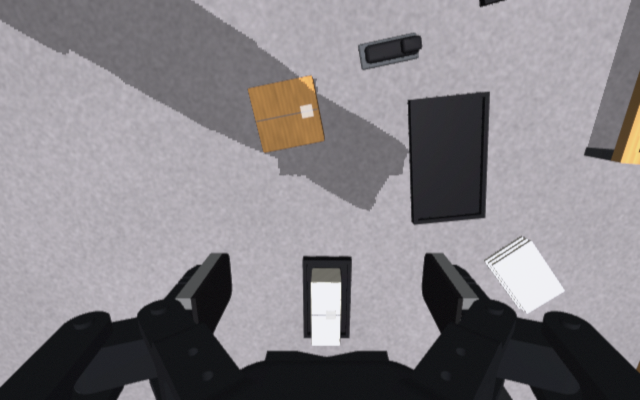

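The square carton is at (287,113), measured at (434.5,-177.7) with angle 15.4°. The slim carton sits in its tray at about (325,300).

```bash
python3 go.py .4345 -.1777 .013 15.4; python3 - <<'E'
from h import *
p,d,c=shot("wrist"); P=cloud(d,c); tops(P,[.041,.012],.491,-.407,.08)
E
```

```text
yaw 15 j6->0.91 (now 1.04)  [0.001, 0.001, -0.197, 0.0635, -0.0404, 0.2257] |d|=0.238 rows>=3.8
yaw 195 j6->-2.23 (now 1.04)  [0.001, -0.001, 2.945, 0.0635, -0.0404, 0.2257] |d|=0.238 rows>=15.7
 z 0.041 [ 492.  -409.1] [36.  90.6] ang 4.5 n 1936 zmed 0.0412 mean [ 491.7 -406.1]
 z 0.012 [ 491.9 -408.8] [ 60.4 117.9] ang 3.0 n 841 zmed 0.0119 mean [ 478.9 -382. ]
 z 0.012 [ 519.2 -411.9] [ 11.5 107. ] ang 2.7 n 390 zmed 0.0119 mean [ 520.5 -412.9]
```

```bash
python3 -m jog '[[0,0,-0.197,0.0635,-0.0404,0.1,0.085],[0,0,-0.197,0.0635,-0.0404,0.1,0.085],[0,0,-0.197,0.0635,-0.0404,0.15,0.085],[0,0,-0.197,0.0635,-0.0404,0.18,0.085],[0,0,-0.197,0.0635,-0.0404,0.2,0.085],[0,0,-0.197,0.0635,-0.0404,0.22,0.085],[0,0,-0.197,0.0635,-0.0404,0.225,0.085],[0,0,-0.197,0.0635,-0.0404,0.225,0.085]]' && python3 -m jog '[[0,0,0,0,0,0,0.06],[0,0,0,0,0,0,0.06],[0,0,0,0,0,0,0.06],[0,0,0,0,0,0,0.06],[0,0,0,0,0,0,0.06]]'; python3 go.py .609 .228 .16 8.3
```

```text
clock: 8.6
eef_pos: [0.434, -0.179, 0.0128]
tool_rot: [0.607, 0.794, -0.0, -0.0]
ft_force: [-0.6, -0.7, -1.1]
grip_width: 0.0851
grasp_force: 0.0
clock: 9.22
eef_pos: [0.4352, -0.1788, 0.0144]
tool_rot: [0.607, 0.795, 0.0, 0.001]
ft_force: [0.7, -1.3, 6.2]
grip_width: 0.0648
grasp_force: 68.0
yaw 8 j6->1.78 (now 0.91)  [0.002, 0.002, 0.122, 0.3462, 0.2752, -0.1458] |d|=0.466 rows>=7.5
yaw 188 j6->-1.36 (now 0.91)  [-0.003, 0.003, -3.019, 0.3462, 0.2752, -0.1458] |d|=0.466 rows>=16.1
```

```bash
python3 -m jog '[[0,0,0,0,0,-0.03,0.06],[0,0,0,0,0,-0.08,0.06],[0,0,0,0,0,-0.14,0.06],[0,0,0.122,0.346,0.275,-0.146,0.06],[0,0,0.122,0.346,0.275,-0.146,0.06],[0,0,0.122,0.346,0.275,-0.146,0.06],[0,0,0.122,0.346,0.275,-0.146,0.06],[0,0,0.122,0.346,0.275,-0.146,0.06],[0,0,0.122,0.346,0.275,-0.146,0.06],[0,0,0.122,0.346,0.275,-0.146,0.06]]'; python3 -m jog '[[0,0,0,0,0,0,0.06],[0,0,0,0,0,0,0.06],[0,0,0,0,0,0,0.06],[0,0,0,0,0,0,0.06]]'; python3 go.py .609 .228 .02 8.3
```

```text
clock: 10.48
eef_pos: [0.6063, 0.2258, 0.1585]
tool_rot: [0.654, 0.757, -0.001, -0.0]
ft_force: [1.4, -0.0, -2.1]
grip_width: 0.0647
grasp_force: 67.4
clock: 10.98
eef_pos: [0.6063, 0.2226, 0.1597]
tool_rot: [0.655, 0.756, 0.0, 0.0]
ft_force: [-0.2, 0.6, -1.9]
grip_width: 0.0651
grasp_force: 67.5
yaw 8 j6->1.78 (now 1.78)  [0.0, -0.0, -0.002, 0.005, 0.0035, 0.1397] |d|=0.140 rows>=2.2
yaw 188 j6->-1.36 (now 1.78)  [-0.0, -0.0, 3.14, 0.005, 0.0035, 0.1397] |d|=0.140 rows>=16.7
```

```bash
python3 -m jog '[[0,0,0,0.005,0.0035,0.05,0.06],[0,0,0,0.005,0.0035,0.1,0.06],[0,0,0,0.005,0.0035,0.12,0.06],[0,0,0,0.005,0.0035,0.13,0.06],[0,0,0,0.005,0.0035,0.135,0.06],[0,0,0,0.005,0.0035,0.137,0.06],[0,0,0,0.005,0.0035,0.138,0.06],[0,0,0,0.005,0.0035,0.138,0.06]]'
```

```text
clock: 11.98
eef_pos: [0.6096, 0.2295, 0.022]
tool_rot: [0.654, 0.756, 0.001, 0.0]
ft_force: [0.2, 0.2, -2.3]
grip_width: 0.0649
grasp_force: 67.4
```

```bash
python3 -m jog '[[0,0,0,0,0,0.0008,0.06],[0,0,0,0,0,0.0015,0.06],[0,0,0,0,0,0.002,0.06],[0,0,0,0,0,0.002,0.06]]'
```

```text
clock: 12.48
eef_pos: [0.6094, 0.2295, 0.0204]
tool_rot: [0.654, 0.756, 0.0, 0.0]
ft_force: [-2.2, -0.6, 5.6]
grip_width: 0.0648
grasp_force: 68.4
```

```bash
python3 -m jog '[[0,0,0,0,0,0,0.085],[0,0,0,0,0,0,0.085],[0,0,0,0,0,0,0.085],[0,0,0,0,0,-0.05,0.085],[0,0,0,0,0,-0.1,0.085],[0,0,0,0,0,-0.16,0.085],[0,0,0,0.05,-0.05,-0.22,0.085],[0,0,0,0.09,-0.11,-0.27,0.085],[0,0,0,0.09,-0.11,-0.27,0.085],[0,0,0,0.09,-0.11,-0.27,0.085]]'; python3 - <<'E'
from h import *
p,d,c=shot("wrist"); P=cloud(d,c); save("w4",p); print(get_obs()["eef_pos"])
tops(P,[.04,.075,.12],.504,.423,.09)
tops(P,[.046,.012],.609,.229,.08)
E
```

```text
clock: 13.72
eef_pos: [0.4863, 0.3048, 0.2934]
tool_rot: [0.652, 0.758, 0.003, 0.001]
ft_force: [0.8, -0.2, 0.5]
grip_width: 0.0851
grasp_force: 0.0
[0.48704008 0.30364356 0.29109632]
 z 0.04 [511.4 457.5] [47.7 60.8] ang 79.6 n 1300 zmed 0.0402 mean [510.5 467.9]
 z 0.04 [498.4 396.6] [67.7 59.9] ang 78.0 n 2041 zmed 0.0403 mean [494.6 386.7]
 z 0.075 [502.4 412.5] [28.4 55. ] ang 73.4 n 614 zmed 0.0753 mean [502.7 410.3]
 z 0.12 [503.9 426.7] [36.3 36.1] ang 20.0 n 1760 zmed 0.1203 mean [503.7 426.6]
 z 0.046 [609.6 231.6] [66.  65.8] ang 8.4 n 2409 zmed 0.0462 mean [607.7 233.5]
 z 0.012 [609.9 228.8] [92.5 92.5] ang 8.6 n 768 zmed 0.0118 mean [591.  244.4]
```

View pics/w4.png

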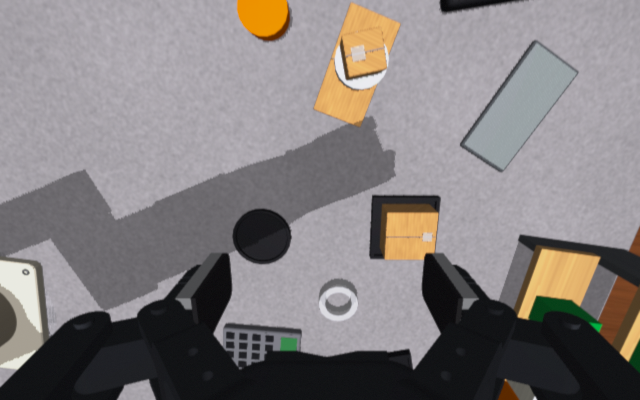

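The small carton is at (360,53) on the tin and measures centre (503.9,426.7), 20°. The square carton at (410,232) is inside its tray.

```bash
python3 go.py .504 .4265 .17 20;python3 go.py .504 .4265 .088 20
```

```text
yaw 20 j6->1.92 (now 1.98)  [0.004, -0.001, -0.202, 0.1189, 0.0344, 0.1214] |d|=0.173 rows>=2.8
yaw 200 j6->-1.22 (now 1.98)  [-0.001, -0.006, 2.94, 0.1189, 0.0344, 0.1214] |d|=0.173 rows>=15.6
yaw 20 j6->1.92 (now 1.98)  [0.004, -0.001, -0.202, 0.1188, 0.0341, 0.2034] |d|=0.238 rows>=3.8
yaw 200 j6->-1.22 (now 1.98)  [-0.001, -0.006, 2.94, 0.1188, 0.0341, 0.2034] |d|=0.238 rows>=15.6
```

```bash
python3 -m jog '[[0,0,-0.2,0.119,0.034,0.12,0.07],[0,0,-0.2,0.119,0.034,0.12,0.07],[0,0,-0.2,0.119,0.034,0.12,0.07],[0,0,-0.2,0.119,0.034,0.12,0.07],[0,0,-0.2,0.119,0.034,0.12,0.07],[0,0,-0.2,0.119,0.034,0.12,0.07]]'; python3 go.py .504 .4265 .088 20
```

```text
clock: 14.52
eef_pos: [0.5049, 0.4243, 0.1707]
tool_rot: [0.576, 0.817, 0.001, 0.0]
ft_force: [-0.0, 0.5, -0.2]
grip_width: 0.0702
grasp_force: 0.0
yaw 20 j6->1.92 (now 1.93)  [0.002, -0.001, -0.006, 0.0023, -0.0003, 0.0827] |d|=0.083 rows>=1.3
yaw 200 j6->-1.22 (now 1.93)  [-0.001, -0.003, 3.136, 0.0023, -0.0003, 0.0827] |d|=0.083 rows>=16.7
```

```bash
python3 -m jog '[[0,0,0,0.002,0,0.04,0.07],[0,0,0,0.002,0,0.065,0.07],[0,0,0,0.002,0,0.082,0.07],[0,0,0,0.002,0,0.082,0.07],[0,0,0,0.002,0,0.082,0.03],[0,0,0,0.002,0,0.082,0.03],[0,0,0,0.002,0,0.082,0.03],[0,0,0,0.002,0,0.082,0.03],[0,0,0,0.002,0,0.082,0.03],[0,0,0,0.002,0,0.082,0.03]]'; python3 go.py .644 -.015 .20 18.7
```

```text
clock: 15.78
eef_pos: [0.504, 0.4279, 0.0892]
tool_rot: [0.575, 0.818, 0.002, 0.001]
ft_force: [0.1, -0.2, 6.4]
grip_width: 0.035
grasp_force: 60.8
yaw 19 j6->1.22 (now 1.93)  [0.003, -0.001, 0.019, -0.464, -0.0177, -0.1114] |d|=0.478 rows>=7.6
yaw 199 j6->-1.92 (now 1.93)  [0.002, 0.005, -3.123, -0.464, -0.0177, -0.1114] |d|=0.478 rows>=16.6
```

```bash
python3 - <<'E'
from h import *
z=np.load("top0.npz"); P=cloud(z['d'],z); m=(abs(P[...,1]+.015)<.08)&(P[...,2]>.05)&(P[...,0]>.5)
print(P[m][:,0].min(), np.percentile(P[m],[1,5,50],axis=0))
E
python3 -m jog '[[0,0,0,0,0,-0.04,0.03],[0,0,0,0,0,-0.1,0.03],[0,0,0,-0.06,0,-0.112,0.03],[0,0,0.02,-0.464,-0.018,-0.112,0.03],[0,0,0.02,-0.464,-0.018,-0.112,0.03],[0,0,0.02,-0.464,-0.018,-0.112,0.03],[0,0,0.02,-0.464,-0.018,-0.112,0.03],[0,0,0.02,-0.464,-0.018,-0.112,0.03],[0,0,0.02,-0.464,-0.018,-0.112,0.03],[0,0,0.02,-0.464,-0.018,-0.112,0.03]]'; python3 -m jog '[[0,0,0,0,0,0,0.03],[0,0,0,0,0,0,0.03],[0,0,0,0,0,0,0.03]]'; python3 go.py .6445 -.0155 .0222 18.7
```

```text
0.7773900139490676 [[ 0.78304665 -0.09433277  0.05100289]
 [ 0.79463645 -0.08812992  0.05641771]
 [ 0.87084299 -0.01534135  0.11957273]]
clock: 17.02
eef_pos: [0.6433, -0.0194, 0.1988]
tool_rot: [0.585, 0.811, -0.0, -0.0]
ft_force: [0.8, -0.3, -0.7]
grip_width: 0.0353
grasp_force: 60.2
clock: 17.4
eef_pos: [0.6427, -0.0141, 0.1993]
tool_rot: [0.583, 0.813, 0.0, -0.0]
ft_force: [0.0, -0.2, -0.8]
grip_width: 0.0352
grasp_force: 60.2
yaw 19 j6->1.22 (now 1.22)  [-0.0, -0.0, 0.001, -0.0019, 0.0013, 0.1771] |d|=0.177 rows>=2.8
yaw 199 j6->-1.92 (now 1.22)  [0.001, -0.0, -3.141, -0.0019, 0.0013, 0.1771] |d|=0.177 rows>=16.7
```

```bash
python3 -m jog '[[0,0,0,-0.002,0.0013,0.06,0.03],[0,0,0,-0.002,0.0013,0.11,0.03],[0,0,0,-0.002,0.0013,0.145,0.03],[0,0,0,-0.002,0.0013,0.165,0.03],[0,0,0,-0.002,0.0013,0.173,0.03],[0,0,0,-0.002,0.0013,0.176,0.03],[0,0,0,-0.002,0.0013,0.177,0.03],[0,0,0,-0.002,0.0013,0.177,0.03]]'; python3 -m jog '[[0,0,0,0,0,0.0008,0.03],[0,0,0,0,0,0.0014,0.03],[0,0,0,0,0,0.0018,0.03]]'
```

```text
clock: 18.4
eef_pos: [0.6456, -0.0171, 0.0234]
tool_rot: [0.583, 0.812, 0.001, 0.001]
ft_force: [0.1, -0.2, 0.0]
grip_width: 0.0356
grasp_force: 60.2
clock: 18.77
eef_pos: [0.6449, -0.0172, 0.0205]
tool_rot: [0.583, 0.812, 0.0, 0.0]
ft_force: [0.2, 0.1, -0.0]
grip_width: 0.0352
grasp_force: 60.2
```

```bash
python3 -m jog '[[0,0,0,0,0,0.0005,0.03],[0,0,0,0,0,0.0005,0.03]]';python3 -m jog '[[0,0,0,0,0,0.0004,0.03],[0,0,0,0,0,0.0004,0.03]]'
```

```text
clock: 19.02
eef_pos: [0.6449, -0.0172, 0.0202]
tool_rot: [0.583, 0.812, 0.0, 0.0]
ft_force: [-1.3, -0.2, 2.7]
grip_width: 0.0353
grasp_force: 60.6
clock: 19.27
eef_pos: [0.6449, -0.0172, 0.0202]
tool_rot: [0.583, 0.812, 0.0, 0.0]
ft_force: [-2.5, -0.1, 6.5]
grip_width: 0.0353
grasp_force: 60.9
```

```bash
python3 -m jog '[[0,0,0,0,0,0,0.055],[0,0,0,0,0,0,0.055],[0,0,0,0,0,0,0.055],[0,0,0,0,0,-0.04,0.055],[0,0,0,0,0,-0.1,0.085],[0,0,0,0,0,-0.16,0.085],[0,0,0,0,0,-0.22,0.085],[0,0,0,0.06,-0.02,-0.24,0.085],[0,0,0,0.12,-0.04,-0.25,0.085],[0,0,0,0.18,-0.06,-0.25,0.085]]'; python3 - <<'E'
from h import *
p,d,c=shot("top"); P=cloud(d,c); tops(P,[.051],.6445,-.017,.05,.005); 
E
python3 go.py .47 .31 .25 -12
```

```text
clock: 20.52
eef_pos: [0.5337, 0.1308, 0.2706]
tool_rot: [0.584, 0.812, 0.001, 0.001]
ft_force: [-0.0, 1.5, 0.0]
grip_width: 0.0852
grasp_force: 0.0
yaw -12 j6->2.36 (now 1.49)  [-0.002, -0.005, 0.541, 0.183, 0.0011, 0.0216] |d|=0.184 rows>=2.9
yaw 168 j6->-0.78 (now 1.49)  [0.007, -0.003, -2.601, 0.183, 0.0011, 0.0216] |d|=0.184 rows>=13.8
```

```bash
python3 -m jog '[[0,0,0,0.18,0,0.0,0.085],[0,0,0,0.18,0,0.0,0.085],[0,0,0,0.18,0,0.0,0.085],[0,0,0,0.18,0,0.0,0.085],[0,0,0,0.18,0,0.0,0.085]]'; python3 - <<'E'
from h import *
p,d,c=shot("wrist"); P=cloud(d,c); print(get_obs()["eef_pos"])
tops(P,[.04,.075],.504,.423,.09); tops(P,[.012],.413,.186,.06)
m=(abs(P[...,2]-.075)<.004)&(np.hypot(P[...,0]-.504,P[...,1]-.423)<.06)
print(cv2.minEnclosingCircle((P[m][:,:2]*1000).astype(np.float32)))
p,d,c=shot("top"); P=cloud(d,c); tops(P,[.051],.6445,-.017,.05,.006);save("t5",p[120:260,180:500].repeat(2,0).repeat(2,1))
E
```

```text
clock: 21.2
eef_pos: [0.4767, 0.2998, 0.2692]
tool_rot: [0.583, 0.812, -0.0, 0.0]
ft_force: [0.6, 0.6, 0.6]
grip_width: 0.0853
grasp_force: 0.0
[0.47705353 0.29918927 0.26930505]
 z 0.04 [503.9 422.2] [120.2  60.1] ang 78.0 n 3944 zmed 0.0403 mean [500.  419.4]
 z 0.075 [505.9 425.6] [54.9 54.6] ang 18.6 n 2845 zmed 0.0753 mean [505.7 425.7]
 z 0.012 [413.7 186.1] [80.4 80.8] ang 57.5 n 1063 zmed 0.0112 mean [413.5 186.7]
((506.0055236816406, 425.4606628417969), 27.961627960205078)
```

View pics/t5.png

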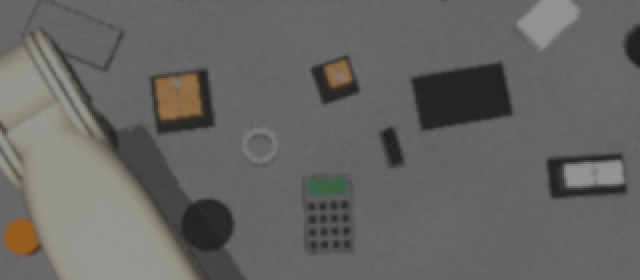

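The square, small and slim cartons all appear in their trays, at (180,97), (338,74) and (592,173) in this crop. Next is the tin, centred at (506,425.5).

```bash
python3 -m jog '[[0,0,0,0.11,0,0.1,0.085],[0,0,0,0.127,-0.012,0.12,0.085],[0,0,0,0.127,-0.012,0.12,0.085],[0,0,0,0.127,-0.012,0.12,0.085],[0,0,0,0.127,-0.012,0.12,0.085]]'; python3 go.py .506 .4255 .051 18.7
```

```text
clock: 21.92
eef_pos: [0.426, 0.4156, 0.1502]
tool_rot: [0.584, 0.812, 0.0, 0.0]
ft_force: [-0.0, 0.3, 1.7]
grip_width: 0.085
grasp_force: 0.0
yaw 19 j6->1.94 (now 2.02)  [0.001, 0.0, -0.003, -0.016, 0.0789, 0.0992] |d|=0.128 rows>=2.0
yaw 199 j6->-1.20 (now 2.02)  [0.0, -0.001, 3.138, -0.016, 0.0789, 0.0992] |d|=0.128 rows>=16.7
```

```bash
python3 -m jog '[[0,0,0,-0.016,0.079,0,0.085],[0,0,0,-0.016,0.079,0,0.085],[0,0,0,-0.016,0.079,0.01,0.085],[0,0,0,-0.016,0.079,0.02,0.085]]'; python3 go.py .506 .4255 .051 18.7
```

```text
clock: 22.42
eef_pos: [0.5051, 0.4256, 0.1298]
tool_rot: [0.584, 0.812, 0.0, 0.0]
ft_force: [-0.1, -0.3, 0.1]
grip_width: 0.0851
grasp_force: 0.0
yaw 19 j6->1.94 (now 1.95)  [0.001, -0.0, -0.003, -0.0005, 0.0008, 0.0788] |d|=0.079 rows>=1.3
yaw 199 j6->-1.20 (now 1.95)  [-0.001, -0.001, 3.139, -0.0005, 0.0008, 0.0788] |d|=0.079 rows>=16.7
```

```bash
python3 -m jog '[[0,0,0,0,0.001,0.04,0.085],[0,0,0,0,0.001,0.06,0.085],[0,0,0,0,0.001,0.0785,0.085],[0,0,0,0,0.001,0.0785,0.085],[0,0,0,0,0.001,0.0785,0.05],[0,0,0,0,0.001,0.0785,0.05],[0,0,0,0,0.001,0.0785,0.05],[0,0,0,0,0.001,0.0785,0.05],[0,0,0,0,0.001,0.0785,0.05]]'; python3 go.py .4135 .186 .16 18.7
```

```text
clock: 23.55
eef_pos: [0.5066, 0.4278, 0.053]
tool_rot: [0.583, 0.812, 0.002, 0.0]
ft_force: [-0.3, 0.4, 6.2]
grip_width: 0.0537
grasp_force: 63.7
yaw 19 j6->1.67 (now 1.95)  [0.003, -0.001, -0.001, -0.1993, -0.1651, -0.1078] |d|=0.280 rows>=4.5
yaw 199 j6->-1.47 (now 1.95)  [-0.002, -0.005, 3.14, -0.1993, -0.1651, -0.1078] |d|=0.280 rows>=16.7
```

```bash
python3 -m jog '[[0,0,0,0,0,-0.03,0.05],[0,0,0,0,0,-0.08,0.05],[0,0,0,0,0,-0.108,0.05],[0,0,0,-0.198,-0.165,-0.108,0.05],[0,0,0,-0.198,-0.165,-0.108,0.05],[0,0,0,-0.198,-0.165,-0.108,0.05],[0,0,0,-0.198,-0.165,-0.108,0.05],[0,0,0,-0.198,-0.165,-0.108,0.05],[0,0,0,-0.198,-0.165,-0.108,0.05],[0,0,0,-0.198,-0.165,-0.108,0.05]]'; python3 go.py .4135 .1875 .021 18.7
```

```text
clock: 24.8
eef_pos: [0.4136, 0.1879, 0.1593]
tool_rot: [0.583, 0.812, 0.001, 0.0]
ft_force: [0.6, -0.5, -0.7]
grip_width: 0.0543
grasp_force: 63.6
yaw 19 j6->1.67 (now 1.67)  [0.002, -0.0, -0.0, -0.0003, -0.0005, 0.1383] |d|=0.138 rows>=2.2
yaw 199 j6->-1.47 (now 1.67)  [-0.001, -0.003, 3.141, -0.0003, -0.0005, 0.1383] |d|=0.138 rows>=16.7
```

```bash
python3 -m jog '[[0,0,0,0,0,0.06,0.05],[0,0,0,0,0,0.1,0.05],[0,0,0,0,0,0.125,0.05],[0,0,0,0,0,0.134,0.05],[0,0,0,0,0,0.137,0.05],[0,0,0,0,0,0.138,0.05],[0,0,0,0,0,0.138,0.05]]'; python3 -m jog '[[0,0,0,0,0,0.0005,0.05],[0,0,0,0,0,0.001,0.05],[0,0,0,0,0,0.0015,0.05],[0,0,0,0,0,0.0015,0.05]]'
```

```text
clock: 25.68
eef_pos: [0.4134, 0.1871, 0.0219]
tool_rot: [0.583, 0.812, 0.001, 0.0]
ft_force: [-0.6, 0.3, 0.2]
grip_width: 0.0538
grasp_force: 63.6
clock: 26.18
eef_pos: [0.4125, 0.1866, 0.0195]
tool_rot: [0.583, 0.812, -0.0, -0.0]
ft_force: [0.2, -0.1, -1.6]
grip_width: 0.0536
grasp_force: 63.6
```

```bash
python3 -m jog '[[0,0,0,0,0,0.0005,0.05],[0,0,0,0,0,0.0005,0.05]]';python3 -m jog '[[0,0,0,0,0,0.0004,0.05],[0,0,0,0,0,0.0004,0.05]]'
```

```text
clock: 26.42
eef_pos: [0.4126, 0.1866, 0.019]
tool_rot: [0.583, 0.812, -0.0, 0.0]
ft_force: [-0.1, 0.2, -0.5]
grip_width: 0.0538
grasp_force: 63.9
clock: 26.68
eef_pos: [0.4126, 0.1866, 0.0189]
tool_rot: [0.583, 0.812, 0.0, 0.0]
ft_force: [-1.3, 0.2, 4.5]
grip_width: 0.0537
grasp_force: 64.2
```

```bash
python3 -m jog '[[0,0,0,0,0,0,0.085],[0,0,0,0,0,0,0.085],[0,0,0,0,0,0,0.085],[0,0,0,0,0,-0.05,0.085],[0,0,0,0,0,-0.11,0.085],[0,0,0,0,0,-0.17,0.085],[0,0,0,0.05,0.03,-0.2,0.085],[0,0,0,0.09,0.06,-0.22,0.085],[0,0,0,0.09,0.09,-0.22,0.085],[0,0,0,0.09,0.09,-0.22,0.085]]'; python3 - <<'E'
from h import *
p,d,c=shot("wrist"); P=cloud(d,c); save("w6",p); print(get_obs()["eef_pos"])
tops(P,[.04],.504,.423,.09); tops(P,[.041,.012],.413,.186,.06)
E
python3 go.py .504 .422 .14 -12; python3 go.py .504 .422 .013 -12
```

```text
clock: 27.92
eef_pos: [0.4703, 0.3017, 0.2378]
tool_rot: [0.583, 0.812, 0.0, 0.0]
ft_force: [0.3, -0.2, -0.1]
grip_width: 0.0848
grasp_force: 0.0
[0.46912948 0.30083933 0.23761898]
 z 0.04 [503.9 422. ] [120.   60.2] ang 78.0 n 7969 zmed 0.0403 mean [503.8 424.2]
 z 0.041 [415.4 186.1] [52.4 55.6] ang 37.2 n 1708 zmed 0.0413 mean [415.  187.3]
 z 0.012 [415.  194.1] [65.3 81.1] ang 82.0 n 732 zmed 0.0116 mean [415.  201.2]
yaw -12 j6->2.48 (now 1.82)  [-0.002, 0.001, 0.535, 0.1037, 0.0719, 0.0975] |d|=0.159 rows>=2.8
yaw 168 j6->-0.66 (now 1.82)  [-0.001, -0.002, -2.607, 0.1037, 0.0719, 0.0975] |d|=0.159 rows>=13.9
yaw -12 j6->2.48 (now 1.82)  [-0.002, 0.001, 0.535, 0.1038, 0.0721, 0.2245] |d|=0.258 rows>=4.1
yaw 168 j6->-0.66 (now 1.82)  [-0.001, -0.002, -2.607, 0.1038, 0.0721, 0.2245] |d|=0.258 rows>=13.9
```

View pics/w6.png

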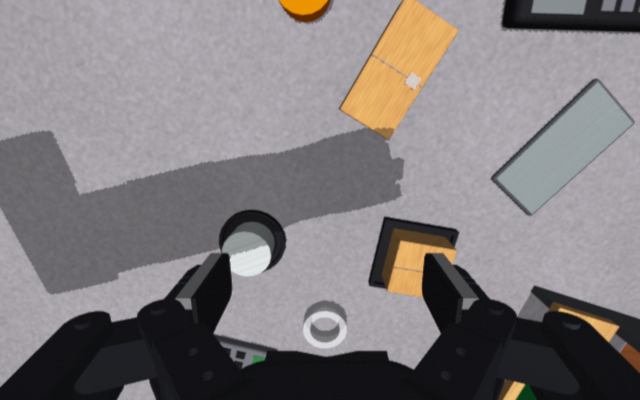

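The tin is in its tray at (248,250). The long carton is clear at (398,68), centre (503.9,422), 78°.

```bash
python3 -m jog '[[0,0,0.535,0.104,0.072,0.09,0.085],[0,0,0.535,0.104,0.072,0.09,0.085],[0,0,0.535,0.104,0.072,0.09,0.085],[0,0,0.535,0.104,0.072,0.09,0.085],[0,0,0.535,0.104,0.072,0.13,0.085],[0,0,0.535,0.104,0.072,0.17,0.085],[0,0,0.535,0.104,0.072,0.2,0.085],[0,0,0.535,0.104,0.072,0.22,0.085],[0,0,0.535,0.104,0.072,0.224,0.085],[0,0,0.535,0.104,0.072,0.224,0.085]]'; python3 -m jog '[[0,0,0,0,0,0,0.05],[0,0,0,0,0,0,0.05],[0,0,0,0,0,0,0.05],[0,0,0,0,0,0,0.05],[0,0,0,0,0,0,0.05],[0,0,0,0,0,0,0.05]]'; python3 go.py .619 -.2155 .17 10.2
```

```text
clock: 29.22
eef_pos: [0.5046, 0.4218, 0.016]
tool_rot: [0.777, 0.629, 0.001, 0.0]
ft_force: [-0.0, -0.3, 0.8]
grip_width: 0.085
grasp_force: 0.0
clock: 29.98
eef_pos: [0.5051, 0.4229, 0.0166]
tool_rot: [0.777, 0.629, 0.002, -0.0]
ft_force: [-0.9, -1.3, 5.5]
grip_width: 0.0585
grasp_force: 68.1
yaw 10 j6->1.06 (now 2.48)  [0.002, -0.002, -0.388, -0.6003, 0.2447, -0.1543] |d|=0.666 rows>=10.7
yaw 190 j6->-2.08 (now 2.48)  [-0.003, -0.003, 2.754, -0.6003, 0.2447, -0.1543] |d|=0.666 rows>=14.6
```

```bash
python3 -m jog '[[0,0,0,0,0,-0.03,0.05],[0,0,0,0,0,-0.08,0.05],[0,0,0,0,0,-0.13,0.05],[0,0,0,0,0,-0.154,0.05],[0,0,-0.08,-0.12,0.049,-0.154,0.05],[0,0,-0.16,-0.24,0.098,-0.154,0.05],[0,0,-0.24,-0.36,0.147,-0.154,0.05],[0,0,-0.32,-0.48,0.196,-0.154,0.05],[0,0,-0.388,-0.6,0.245,-0.154,0.05],[0,0,-0.388,-0.6,0.245,-0.154,0.05]]'; python3 go.py .619 -.2155 .17 10.2
```

```text
clock: 31.22
eef_pos: [0.5701, 0.0512, 0.1682]
tool_rot: [0.641, 0.767, -0.0, -0.0]
ft_force: [0.7, -0.6, -3.3]
grip_width: 0.0584
grasp_force: 67.0
yaw 10 j6->1.06 (now 1.48)  [-0.001, -0.0, 0.001, -0.2711, 0.0007, -0.0019] |d|=0.271 rows>=4.3
yaw 190 j6->-2.08 (now 1.48)  [0.0, -0.001, -3.141, -0.2711, 0.0007, -0.0019] |d|=0.271 rows>=16.7
```

```bash
python3 -m jog '[[0,0,0,-0.265,0,0,0.05],[0,0,0,-0.265,0,0,0.05],[0,0,0,-0.265,0,0,0.05],[0,0,0,-0.265,0,0,0.05],[0,0,0,-0.265,0,0,0.05],[0,0,0,-0.265,0,0,0.05],[0,0,0,-0.265,0,0,0.05],[0,0,0,-0.265,0,0,0.05]]'; python3 go.py .6185 -.2155 .0245 10.2; python3 - <<'E'
from h import *
p,d,c=shot("wrist"); P=cloud(d,c); tops(P,[.012],.619,-.2155,.09);tops(P,[.051],.645,-.017,.05)
o=get_obs()["eef_pos"]; tops(P,[o[2]+.0235],o[0],o[1],.09)
E
```

```text
clock: 32.22
eef_pos: [0.6173, -0.2057, 0.1687]
tool_rot: [0.64, 0.768, 0.0, -0.0]
ft_force: [0.2, 0.3, -3.1]
grip_width: 0.0586
grasp_force: 67.0
yaw 10 j6->1.06 (now 1.07)  [-0.0, -0.0, 0.003, -0.0099, -0.0006, 0.1442] |d|=0.145 rows>=2.3
yaw 190 j6->-2.08 (now 1.07)  [0.001, -0.0, -3.139, -0.0099, -0.0006, 0.1442] |d|=0.145 rows>=16.7
 z 0.012 [ 608.2 -151.9] [85.9 13.5] ang 10.3 n 801 zmed 0.0122 mean [ 608.9 -149. ]
 z 0.19232200250907858 [ 616.2 -195.4] [86.2 97.4] ang 10.6 n 32498 zmed 0.1925 mean [ 615.  -188.7]
```

```bash
python3 -m jog '[[0,0,0,-0.01,0,0.0,0.05],[0,0,0,-0.01,0.0005,0.05,0.05],[0,0,0,-0.01,0.0005,0.09,0.05],[0,0,0,-0.01,0.0005,0.12,0.05],[0,0,0,-0.01,0.0005,0.135,0.05],[0,0,0,-0.01,0.0005,0.141,0.05],[0,0,0,-0.01,0.0005,0.1435,0.05],[0,0,0,-0.01,0.0005,0.1445,0.05],[0,0,0,-0.01,0.0005,0.1445,0.05]]'; python3 -m jog '[[0,0,0,0,0,0.0005,0.05],[0,0,0,0,0,0.001,0.05],[0,0,0,0,0,0.001,0.05]]'
```

```text
clock: 33.4
eef_pos: [0.6203, -0.2177, 0.0251]
tool_rot: [0.641, 0.767, 0.0, 0.001]
ft_force: [-0.2, 0.1, -3.0]
grip_width: 0.0588
grasp_force: 66.9
clock: 33.78
eef_pos: [0.6196, -0.2174, 0.0231]
tool_rot: [0.641, 0.767, -0.0, -0.0]
ft_force: [-0.2, 0.5, -4.0]
grip_width: 0.0591
grasp_force: 66.9
```

```bash
python3 -m jog '[[0,0,0,0,0,0.0005,0.05],[0,0,0,0,0,0.0005,0.05]]';python3 -m jog '[[0,0,0,0,0,0.0005,0.05],[0,0,0,0,0,0.0005,0.05]]'
```

```text
clock: 34.02
eef_pos: [0.6196, -0.2175, 0.0227]
tool_rot: [0.641, 0.767, 0.0, 0.0]
ft_force: [-0.9, 0.5, -2.9]
grip_width: 0.0586
grasp_force: 67.2
clock: 34.28
eef_pos: [0.6197, -0.2175, 0.0227]
tool_rot: [0.641, 0.767, 0.0, 0.0]
ft_force: [-1.6, 0.3, 2.1]
grip_width: 0.0587
grasp_force: 67.6
```

Contact made; I'll release, rise and move back for a look.

```bash
python3 -m jog '[[0,0,0,0,0,0.0,0.085],[0,0,0,0,0,0.0,0.085],[0,0,0,0,0,0.0,0.085],[0,0,0,0,0,-0.05,0.085],[0,0,0,0,0,-0.11,0.085],[0,0,0,0,0,-0.17,0.085],[0,0,0,-0.05,-0.06,-0.22,0.085],[0,0,0,-0.05,-0.12,-0.26,0.085],[0,0,0,-0.05,-0.16,-0.27,0.085],[0,0,0,-0.05,-0.16,-0.27,0.085]]'; python3 - <<'E'
from h import *
p,d,c=shot("wrist"); P=cloud(d,c); save("w7",p); print(get_obs()["eef_pos"])
tops(P,[.046,.012],.619,-.2155,.09);tops(P,[.051,.012],.645,-.017,.05)
E
```

```text
clock: 35.52
eef_pos: [0.4691, -0.2965, 0.2953]
tool_rot: [0.643, 0.766, 0.0, 0.002]
ft_force: [1.1, 0.6, -0.0]
grip_width: 0.085
grasp_force: 0.0
[ 0.4690488  -0.29637112  0.29491839]
 z 0.046 [ 620.3 -218.2] [ 61.  120.1] ang 10.3 n 5451 zmed 0.0462 mean [ 618.6 -215.5]
 z 0.012 [ 619.5 -216.5] [ 87.2 145.4] ang 9.9 n 1267 zmed 0.012 mean [ 598.  -207.5]
```

View pics/w7.png

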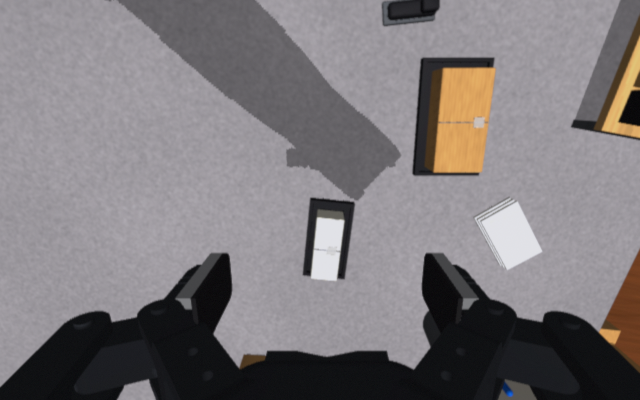

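The long carton at (460,120) is centred to within 2 mm. The small carton is the last one to verify.

```bash
python3 -m jog '[[0,0,0,0.17,0.06,0,0.085],[0,0,0,0.17,0.06,0,0.085],[0,0,0,0.17,0.06,0,0.085],[0,0,0,0.17,0.06,0,0.085],[0,0,0,0.17,0.06,0,0.085],[0,0,0,0.17,0.06,0,0.085]]'; python3 - <<'E'
from h import *
p,d,c=shot("wrist"); P=cloud(d,c); tops(P,[.051,.012],.645,-.017,.05)
E
```

```text
clock: 36.33
eef_pos: [0.5001, -0.1179, 0.2915]
tool_rot: [0.642, 0.767, -0.0, -0.0]
ft_force: [1.5, 0.6, 0.9]
grip_width: 0.0852
grasp_force: 0.0
 z 0.051 [645.3 -18.1] [36.1 36.1] ang 18.4 n 1090 zmed 0.0512 mean [644.5 -17.9]
 z 0.012 [645.3 -15.7] [63.2 61.9] ang 19.1 n 727 zmed 0.012 mean [634.2 -13.5]
```

All five are in place: tops level and offsets within 3 mm.

```bash
python3 -c "from workcell import workorder; print(workorder.job_done())"
```

```text
the job is handed in; nothing more can be done
None
```

All five goods are upright and flat on the floors of their own trays, each at most 3 mm off centre by the wrist camera, and the job was handed in at about 36 s.

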